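Load the spool rail and start the meter bench

TASK

Click the loose flanged spools down into the spring clips of the rail, one after another from the longest to the shortest, each fully home and centred over the painted outline of its own length (longest next to the end block; the clip of a size that is missing today stays empty). Then start the bench by pressing its keys all the way down one at a time, letting each come up again: the narrow bar, then the square, then the round one. Leave the meter body, register lid, flange plates and relief valve where they are.

Things in the scene. Friction and masses are not known exactly. Their poses are not given: they have to be found in the camera images.
- spool1: flanged spool 180 mm long (the longest): round brass tube of 20 mm diameter with a square steel flange, 36 x 36 x 8 mm, at each end; 212 g or so. Origin at its middle, on the tube's axis (18 mm above the bench when lying); its x axis runs along the tube, both ends alike. It lies flat on the bench at the start, its tube within about 0.45 rad of the world x axis. May be absent (None).
- spool2: flanged spool 162 mm long: round brass tube of 20 mm diameter with a square steel flange, 36 x 36 x 8 mm, at each end; 195 g or so. Origin at its middle, on the tube's axis (18 mm above the bench when lying); its x axis runs along the tube, both ends alike. It lies flat on the bench at the start, its tube within about 0.45 rad of the world x axis. May be absent (None).
- spool3: flanged spool 144 mm long: round brass tube of 20 mm diameter with a square steel flange, 36 x 36 x 8 mm, at each end; 179 g or so. Origin at its middle, on the tube's axis (18 mm above the bench when lying); its x axis runs along the tube, both ends alike. It lies flat on the bench at the start, its tube within about 0.45 rad of the world x axis. May be absent (None).
- spool4: flanged spool 126 mm long: round brass tube of 20 mm diameter with a square steel flange, 36 x 36 x 8 mm, at each end; 163 g or so. Origin at its middle, on the tube's axis (18 mm above the bench when lying); its x axis runs along the tube, both ends alike. It lies flat on the bench at the start, its tube within about 0.45 rad of the world x axis. May be absent (None).
- spool5: flanged spool 108 mm long (the shortest): round brass tube of 20 mm diameter with a square steel flange, 36 x 36 x 8 mm, at each end; 147 g or so. Origin at its middle, on the tube's axis (18 mm above the bench when lying); its x axis runs along the tube, both ends alike. It lies flat on the bench at the start, its tube within about 0.45 rad of the world x axis. May be absent (None).
- clip1 (a point): clip 1, next to the end block, for the 180 mm spool: where the middle of its axis sits when clicked in, 45 mm above the bench. x along that spool (across the rail), y along the rail to the end block, z up. Each clip: two sprung jaw pairs 25-40 mm either side of this point along x, fingers fit between. Lips of 4 mm radius, centres 8 mm above the point, 14 mm gap.
- clip2 (a point): clip 2 for the 162 mm spool: where the middle of its axis sits when clicked in, 45 mm above the bench. x along that spool (across the rail), y along the rail to the end block, z up. Each clip: a tube laid on the lips rests about 17 mm too high; pressed straight down at its middle with 6 to 14 N it snaps through onto the seat.
- clip3 (a point): clip 3 for the 144 mm spool: where the middle of its axis sits when clicked in, 45 mm above the bench. x along that spool (across the rail), y along the rail to the end block, z up. Under every clip the spool meant for it is painted as a pale outline in true length.
- clip4 (a point): clip 4 for the 126 mm spool: where the middle of its axis sits when clicked in, 45 mm above the bench. x along that spool (across the rail), y along the rail to the end block, z up.
- clip5 (a point): clip 5, farthest from the end block, for the 108 mm spool: where the middle of its axis sits when clicked in, 45 mm above the bench. x along that spool (across the rail), y along the rail to the end block, z up.
- rail: fixed dark grey base plate 200 (x) x 360 (y) x 12 mm, origin under its centre, turned up to 0.12 rad; five spring clips at y = 140, 70, 0, -70, -140 mm (longest spool first); two aluminium seat bars along y, 35 mm high, at x = -33 and 33 mm, the space between free down to 12 mm above the bench; steel end block 84 x 12 mm, 57 mm high, at y = 172 mm.
- panel: fixed aluminium key box 180 (x) x 90 (y) x 30 mm high, origin under its centre; three pale keys in black housings (38 mm above the bench) stand in a row along its x, 52 mm apart, in varying order
- key_bar (a joint): travel of the narrow bar-shaped key, 14 x 36 mm: 0 up, 0.006 m fully down; a spring returns it; about 1.4 N to start and 5 N to push fully down
- top_bar (a point): centre of the top face of the narrow bar-shaped key, 14 x 36 mm; 56 mm above the bench when up; the point moves with the key
- key_square (a joint): travel of the square key, 26 x 26 mm: 0 up, 0.006 m fully down; a spring returns it; about 1.4 N to start and 5 N to push fully down
- top_square (a point): centre of the top face of the square key, 26 x 26 mm; 56 mm above the bench when up; the point moves with the key
- key_round (a joint): travel of the round key, 32 mm across: 0 up, 0.006 m fully down; a spring returns it; about 1.4 N to start and 5 N to push fully down
- top_round (a point): centre of the top face of the round key, 32 mm across; 56 mm above the bench when up; the point moves with the key
- meter: bronze water meter body, 100 mm across, 170 mm long, 75 mm high; origin under its centre; bystander, loose
- lid: black nylon register lid, 104 mm across, 20 mm high; origin under its centre; bystander, loose
- flanges: pair of round steel flange plates, 100 mm across, stacked 20 mm high; origin under the lower one's centre; bystander, loose
- valve: brass pressure relief valve, 48 mm across, 95 mm high, standing; origin under its centre; bystander, loose
Things that resemble listed ones, but are neither listed nor needed, are in the scene too. What is shaped like the spool2 but black or pink is not meant.

How it is judged:
On the way, in this order (a step that is already met when the one before it is completed fails the run):
1. the longest, 180 mm spool, if present, is clicked into its own clip (x of spool1 in the frame of clip1 between -0.012 and 0.012 m and y of spool1 in the frame of clip1 between -0.004 and 0.004 m and z of spool1 in the frame of clip1 between -0.004 and 0.004 m and angle between the x axis of spool1 and the x axis of clip1, either way round below 0.12 rad), for 0.2 s.
2. the 162 mm spool, if present, is clicked into its own clip (x of spool2 in the frame of clip2 between -0.012 and 0.012 m and y of spool2 in the frame of clip2 between -0.004 and 0.004 m and z of spool2 in the frame of clip2 between -0.004 and 0.004 m and angle between the x axis of spool2 and the x axis of clip2, either way round below 0.12 rad), for 0.2 s.
3. the 144 mm spool, if present, is clicked into its own clip (x of spool3 in the frame of clip3 between -0.012 and 0.012 m and y of spool3 in the frame of clip3 between -0.004 and 0.004 m and z of spool3 in the frame of clip3 between -0.004 and 0.004 m and angle between the x axis of spool3 and the x axis of clip3, either way round below 0.12 rad), for 0.2 s.
4. the 126 mm spool, if present, is clicked into its own clip (x of spool4 in the frame of clip4 between -0.012 and 0.012 m and y of spool4 in the frame of clip4 between -0.004 and 0.004 m and z of spool4 in the frame of clip4 between -0.004 and 0.004 m and angle between the x axis of spool4 and the x axis of clip4, either way round below 0.12 rad), for 0.2 s.
5. the shortest, 108 mm spool, if present, is clicked into its own clip (x of spool5 in the frame of clip5 between -0.012 and 0.012 m and y of spool5 in the frame of clip5 between -0.004 and 0.004 m and z of spool5 in the frame of clip5 between -0.004 and 0.004 m and angle between the x axis of spool5 and the x axis of clip5, either way round below 0.12 rad), for 0.2 s.
6. the bar key is pressed down, the other two up (value of joint key_bar above 0.004 m and value of joint each of key_square, key_round below 0.0015 m), for 0.05 s.
7. the square key is pressed down, the other two up (value of joint key_square above 0.004 m and value of joint each of key_bar, key_round below 0.0015 m), for 0.05 s.
8. the round key is pressed down, the other two up (value of joint key_round above 0.004 m and value of joint each of key_bar, key_square below 0.0015 m), for 0.05 s.
At the end, for the whole second after the job is handed in: Every spool present sits clicked in its own clip, at rest: its middle within 12 mm along the tube and 4 mm sideways and in height of the clip's point, tube within 0.12 rad of the clip's x; all three keys are up again (within 1.5 mm) (all of step 1 and all of step 2 and all of step 3 and all of step 4 and all of step 5 and linear speed of each of spool1, spool2, spool3, spool4, spool5 below 0.02 m/s and value of joint each of key_bar, key_square, key_round below 0.0015 m); the robot touches nothing.
It fails at once if a bystander (meter body, lid, flange plates, valve) is moved by more than 40 mm (distance of any of meter, lid, flanges, valve from where it was at the start of the episode above 0.04 m).
It fails at once if two keys are held down together (value of joint each of key_bar, key_square above 0.003 m or value of joint each of key_bar, key_round above 0.003 m or value of joint each of key_square, key_round above 0.003 m).
Of spool1, spool2, spool3, spool4, spool5 only 4 to 5 are there at a start; the rules pass over those that are not, and their reading is None.
At some moment in a run one of spool1, spool2, spool3, spool4, spool5 may be knocked a few centimetres aside while the robot is not near it.
Once in a run the grip may slacken for a moment while it holds something.
It also fails if it takes over 208 s, if anything falls off the work surface, if the arm or the gripper's body presses on something with over 40 N, if the wrist force passes 120 N, or if a joint passes its speed limit or range.

ROBOT

A 6-joint arm with a two-finger parallel gripper is mounted at the origin on the work surface. World frame = base frame: x ahead of the robot, y to its left, z up, the work surface at z = 0. Lengths are in m, angles in rad, forces in N, time in s.
With the tool pointing down it reaches from about 0.4 to 0.925 m from the base axis. Payload 3.4 kg.
Tool frame: the origin (TCP) lies midway between the tips of the shut fingers; the grasp point (between the pads) lies 19 mm behind it (manip.grasp_offset is the distance from the TCP to the grasp point, in m); z points along the fingers, y is the direction in which the jaws open and shut (so a half turn about z gives the same grasp; the last joint's range is limited). The gripper opens to 85 mm and grips with 20 to 120 N. Pads are 22 mm wide; open, the fingers measure 114 mm over their backs; the gripper's body (76 mm by 85 mm) begins 54 mm behind the grasp point. The pads swing forward as they close: fully open they stand 13 mm farther back than shut.
Start: joints at [-1.206, 0.307, 1.506, -0, 1.328, -0.073], TCP at [0.244, -0.521, 0.231] pointing down, gripper open.
Joint ranges: [-3.12, 3.12], [-1.05, 2.28], [0.14, 2.33], [-1.42, 4.57], [0.1, 2.73], [-2.68, 2.68]. Speed limits (rad/s): [2.57, 2.57, 3.14, 3.14, 3.14, 3.14].

INTERFACE

Orientations are given as a unit quaternion [x, y, z, w].
In Python, from station import manip gives the robot as it stands. Calls block until the motion is done:
- manip.goto(position, orientation): joint-space move of the TCP to a pose.
- manip.line_to(position, frame=None, vel=0.15): straight line of the TCP; frame=None keeps the orientation; vel is the mean speed in m/s.
- manip.move_j(angles): joint-space move.
- manip.move_gripper(opening, strength=None): finger opening in m; strength is the grip in N (None keeps the last); returns when the fingers have stopped.
- manip.hold(seconds).
- manip.ik(position, orientation): joint angles nearest the present ones, or None.
- manip.observe(): the state.
- manip.camera(name): name is "side" or "top" or "wrist"; returns a dict with "img" (384x512x3 uint8, red, green, blue), "range_z" (384x512 float32, m along the optical axis (not along the pixel's ray), 0 where there is no reading), "fx", "fy", "cx", "cy" (pixels), "k1" (the pictures are not rectified: a ray, as slopes to the right and down, at radius r is drawn at 1 + k1 r^2 times it, then the intrinsics apply), "rvec" (rotation vector, rad) and "tvec" (3), from world to camera coordinates, as OpenCV has them. Camera axes: x right, y down, z forward; pixel columns grow to the right and rows downward; lengths in m; the calibration is good to about 2 mm. A picture is of the moment at which its call begins.
A pose or a line that the arm cannot do raises manip.PlanningError and nothing moves.
- manip.finish_job(): hands the job in, once; it reports no verdict.
Trained networks look in a picture, given as the dict that the camera call returned (one of the last four; its "shot" number tells which), for a name from the list of things; names that differ only in an ending like _2 or _b are one class to them, and where a whole thing is asked for, a point or a joint stands for the part that bears it (a point fixed in the world has none). Each returns a list of dicts, best first, with "conf" (0 to 1); they miss things now and then, are a little off and sometimes report something else, mostly with a low value. They report only what shows in the picture. A call takes as long as a camera call. They do not tell look-alikes from the thing itself.
- manip.search_frame(query, picture): "rect" ([centre column, centre row, width, height] in pixels, round what is visible of it).
- manip.silhouettes(query, picture): "pixels" (384x512 bool, what is visible of it) and "rect" ([centre column, centre row, width, height] in pixels, round what is visible of it).
- manip.spot_point(query, picture): "position" ([column, row] in pixels: a listed point, or the origin of a listed thing).
The state is a dict: "t": time; "joint_pos": joint angles; "qd": joint speeds; "joint_efforts": joint torques, N m; "tcp_pos": TCP position; "tool_rot": TCP orientation; "ft_force": force on the tool from outside, world axes, zero at the start; "torque": the same for the moment, N m; "grip_width": finger opening in m.
Only numpy, scipy, OpenCV 4.12 (cv2) and the standard library are available. Lean on these libraries where they do the work, as an engineer would, in place of code of your own. Each camera call takes 0.05 s, during which the arm holds its last target. There are 200 camera calls.

## Working session

There is one attempt and no reset: what is moved stays moved. The work goes in short steps, each a Python script; the robot and the scene stay as the last script left them, time stands still between calls to the robot, and variables do not carry over. Pictures are saved under pics/ and viewed, about 12 in all and at most 16, crops included, and the job is handed in when it is done.

```bash
ls; mkdir -p pics; cat > h.py <<'E'
import numpy as np, cv2
from station import manip
def save(p,name): cv2.imwrite('pics/'+name,cv2.cvtColor(p['img'],cv2.COLOR_RGB2BGR))
def RT(p):
    return cv2.Rodrigues(np.array(p['rvec'],float))[0], np.array(p['tvec'],float)
def rays(p,uv):
    uv=np.asarray(uv,float).reshape(-1,2)
    K=np.array([[p['fx'],0,p['cx']],[0,p['fy'],p['cy']],[0,0,1.]])
    return cv2.undistortPoints(uv.reshape(-1,1,2),K,np.array([p['k1'],0,0,0.])).reshape(-1,2)
def at_z(p,uv,z):
    R,t=RT(p); r=rays(p,uv); d=np.c_[r,np.ones(len(r))]@R; c=-R.T@t
    return c+d*((z-c[2])/d[:,2])[:,None]
def cloud(p,mask=None):
    z=p['range_z']; m=z>0
    if mask is not None: m&=mask
    v,u=np.nonzero(m); zz=z[v,u]; r=rays(p,np.c_[u,v])
    R,t=RT(p); return (np.c_[r*zz[:,None],zz]-t)@R, np.c_[u,v]
def proj(p,X):
    K=np.array([[p['fx'],0,p['cx']],[0,p['fy'],p['cy']],[0,0,1.]])
    return cv2.projectPoints(np.asarray(X,float).reshape(-1,1,3),np.array(p['rvec'],float),np.array(p['tvec'],float),K,np.array([p['k1'],0,0,0.]))[0].reshape(-1,2)
E
python3 - <<'E'
from h import *
for n in ('top','side'):
    p=manip.camera(n); save(p,n+'0.png'); R,t=RT(p); print(n,-R.T@t,p['fx'],p['k1'])
    for q in ['spool1','rail','panel','meter','lid','flanges','valve']:
        for d in manip.silhouettes(q,p):
            X,_=cloud(p,d['pixels'])
            if len(X): print(q,round(d['conf'],2),np.round(d['rect']),np.round(np.median(X,0),3),np.round(X.max(0)-X.min(0),3))
    for q in ['clip1','clip5','top_bar','top_square','top_round']:
        for d in manip.spot_point(q,p): print(q,round(d['conf'],2),np.round(d['position']),np.round(at_z(p,d['position'],.045 if 'clip' in q else .056),3))
E
```

```text
pics
top [0.21339787 0.11227058 1.50571967] 482.22997636006403 0.029900360795235007
spool1 0.93 [251. 209.  18.  55.] [0.424 0.144 0.027] [0.163 0.054 0.045]
spool1 0.75 [105. 239.  30.  54.] [0.316 0.59  0.026] [0.164 0.091 0.041]
spool1 0.73 [328. 208.  14.  41.] [ 0.416 -0.097  0.026] [0.128 0.057 0.054]
spool1 0.59 [202. 281.  30.  52.] [0.19  0.292 0.026] [0.15  0.09  0.045]
spool1 0.54 [290. 207.  24.  46.] [0.427 0.02  0.027] [0.14  0.081 0.047]
rail 0.75 [270. 143. 113.  68.] [0.632 0.083 0.013] [0.221 0.367 0.078]
panel 0.89 [418. 170.  33.  56.] [ 0.543 -0.359  0.029] [0.191 0.104 0.044]
meter 0.74 [148. 169.  63.  29.] [0.53  0.46  0.073] [0.098 0.189 0.094]
meter 0.58 [328. 207.  14.  42.] [ 0.416 -0.097  0.027] [0.127 0.054 0.053]
flanges 0.9 [186. 127.  30.  33.] [0.678 0.358 0.019] [0.108 0.099 0.028]
valve 0.52 [413. 113.  18.  18.] [ 0.705 -0.35   0.065] [0.063 0.064 0.102]
valve 0.38 [328. 207.  17.  40.] [ 0.422 -0.098  0.026] [0.136 0.055 0.054]
clip1 0.9 [316. 142.] [[ 0.623 -0.057  0.045]]
clip1 0.87 [228. 136.] [[0.641 0.219 0.045]]
clip1 0.75 [274. 139.] [[0.6
[... 1379 characters left out ...]
.758]
valve 0.56 [404. 247.  17.  13.] [ 0.713 -0.361  0.082] [0.489 0.173 0.654]
valve 0.24 [305. 199.  79.  82.] [0.688 0.089 0.015] [0.539 0.646 0.725]
clip1 0.94 [283. 180.] [[0.625 0.142 0.045]]
clip1 0.71 [269. 165.] [[0.634 0.233 0.045]]
clip1 0.65 [307. 198.] [[0.635 0.017 0.045]]
clip1 0.64 [315. 211.] [[ 0.614 -0.045  0.045]]
clip1 0.61 [294. 186.] [[0.633 0.089 0.045]]
clip1 0.61 [294. 194.] [[0.609 0.059 0.045]]
clip5 0.94 [283. 180.] [[0.625 0.142 0.045]]
clip5 0.71 [269. 165.] [[0.634 0.233 0.045]]
clip5 0.65 [307. 198.] [[0.635 0.017 0.045]]
clip5 0.64 [315. 211.] [[ 0.614 -0.045  0.045]]
clip5 0.61 [294. 186.] [[0.633 0.089 0.045]]
clip5 0.61 [294. 194.] [[0.609 0.059 0.045]]
```

```bash
python3 - <<'E'
import cv2
a=cv2.imread('pics/top0.png'); cv2.imwrite('pics/top0b.png',cv2.resize(a[90:390,70:470],None,fx=2,fy=2,interpolation=cv2.INTER_CUBIC))
a=cv2.imread('pics/side0.png'); cv2.imwrite('pics/side0b.png',cv2.resize(a[:,100:500],(800,768))[:600] if 0 else cv2.resize(a,(800,600)))
E
```

```text
(no output)
```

View pics/top0b.png

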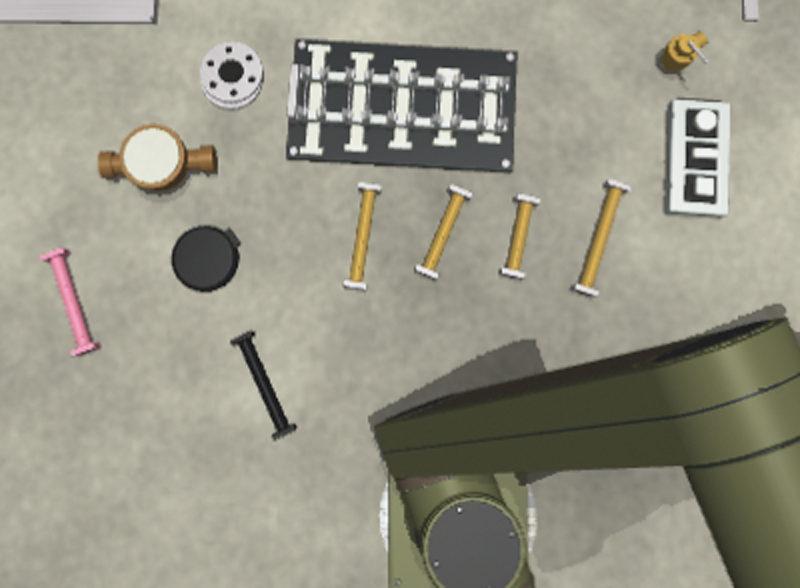

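View pics/side0b.png

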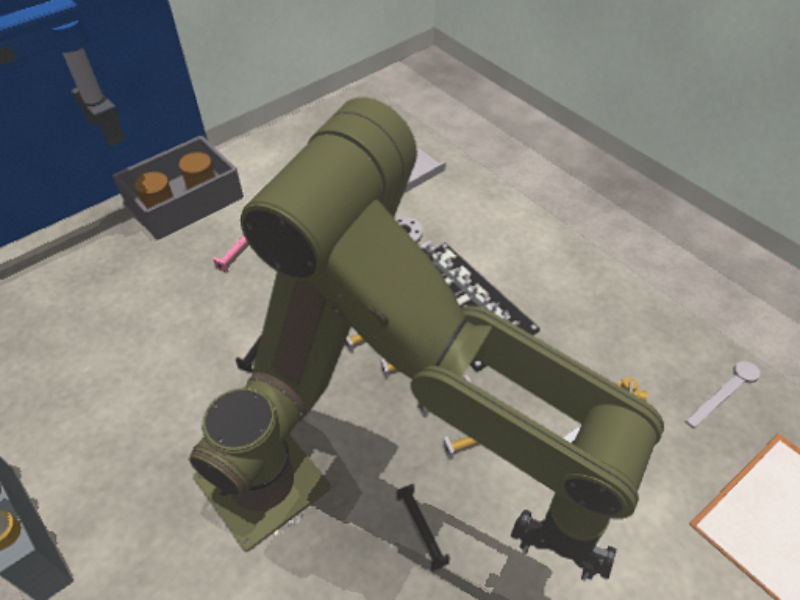

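The top view shows four brass spools at crop positions (362,237), (443,232), (519,236) and (601,238). The black and pink ones are decoys. The rail's end block is on the left (+y). On the panel, from the far end towards the robot, the keys are round (706,120), bar (705,153) and square (705,188). In the side view the arm hides most of the scene. Next I'll take wrist views.

```bash
cat >> h.py <<'E'
from scipy.spatial.transform import Rotation as Ro
def down(a):
    """tool down, tool x (pad width) along world angle a, jaws perpendicular"""
    x=np.array([np.cos(a),np.sin(a),0]); z=np.array([0,0,-1.]); y=np.cross(z,x)
    return Ro.from_matrix(np.c_[x,y,z]).as_quat()
def flat(X,z0,z1): return X[(X[:,2]>z0)&(X[:,2]<z1)]
E
python3 - <<'E'
from h import *
s=manip.observe(); print(s['t'],np.round(Ro.from_quat(s['tool_rot']).as_matrix(),2).tolist(), manip.grasp_offset)
def go(P):
    for a in (0,np.pi):
        q=manip.ik(P,down(a)); print(a,None if q is None else np.round(q,2))
go([.45,-.03,.4]); go([.6,.08,.35])
manip.goto([.45,-.03,.38],down(0)); print(manip.observe()['t'])
p=manip.camera('wrist'); save(p,'w1.png'); R,t=RT(p); print(-R.T@t, R[2],p['fx'],p['k1'])
X,_=cloud(p); print(X.min(0),X.max(0))
for d in manip.silhouettes('spool1',p):
    X,_=cloud(p,d['pixels']); print(round(d['conf'],2),np.round(d['rect']),np.round(np.median(X,0),3),len(flat(X,.032,.04)))
E
```

```text
1.3 [[0.91, 0.42, 0.0], [0.42, -0.91, 0.0], [0.0, -0.0, -1.0]] 0.0187
0 [-0.16  0.04  1.43 -0.    1.67  1.41]
3.141592653589793 [-0.16  0.04  1.43 -0.    1.67 -1.73]
0 [ 0.06  0.29  1.24 -0.    1.61  1.63]
3.141592653589793 [ 0.06  0.29  1.24 -0.    1.61 -1.51]
3.2917
[ 0.53427208 -0.03190451  0.52101271] [-3.25264081e-01 -5.26972031e-04 -9.45623075e-01] 292.41998382581176 -0.06473042723344985
[-0.19006487 -0.7259797  -0.00545179] [0.68859133 0.6598536  0.47428041]
0.97 [155. 159.  30.  93.] [0.419 0.142 0.025] 171
0.8 [ 94. 260.  59.  64.] [0.213 0.298 0.024] 67
0.79 [226. 155.  51.  89.] [0.427 0.02  0.025] 194
0.72 [366. 157.  67. 103.] [ 0.424 -0.224  0.025] 193
0.67 [293. 158.  34.  74.] [ 0.422 -0.098  0.025] 202
0.61 [402. 276.  42.  28.] [ 0.179 -0.34   0.025] 61
0.46 [473.  85.  24.  13.] [ 0.548 -0.375  0.054] 1
```

View pics/w1.png

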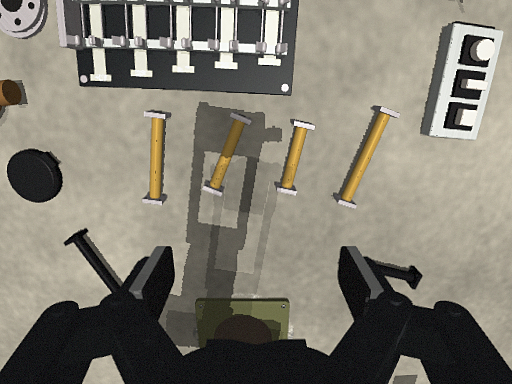

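The wrist view shows the four brass spools at (155,158), (226,155), (293,158) and (366,157), plus the near part of the rail and the panel. Now I'll measure the spools, rail and keys in numbers.

```bash
cat >> h.py <<'E'
def spools(p):
    """brass spools in picture: list (mid xy, angle, length)"""
    out=[]; hsv=cv2.cvtColor(p['img'],cv2.COLOR_RGB2HSV)
    for d in manip.silhouettes('spool1',p):
        m=d['pixels']
        br=((hsv[...,0]>10)&(hsv[...,0]<30)&(hsv[...,1]>110)&m).sum()/max(1,m.sum())
        if br<.25: continue
        m2=cv2.dilate(m.astype(np.uint8),np.ones((5,5)))>0
        X,_=cloud(p,m2); zb=X[:,2]; X=X[(zb>.012)&(zb<.042)]
        if len(X)<40: continue
        c=np.median(X[:,:2],0); u=np.linalg.svd(X[:,:2]-c,full_matrices=False)[2][0]; u*=np.sign(u[0])
        s=(X[:,:2]-c)@u; T=X[(X[:,2]>.031)]; ts=(T[:,:2]-c)@u
        mid0=(s.max()+s.min())/2
        A=T[ts>mid0+.03][:,:2]; B=T[ts<mid0-.03][:,:2]
        if len(A)<5 or len(B)<5: continue
        fc=lambda Q:np.r_[(Q.min(0)+Q.max(0))/2]
        a,b=np.median(A,0),np.median(B,0); v=a-b
        out.append(((a+b)/2,np.arctan2(v[1],v[0]),np.linalg.norm(v)+.008,len(A),len(B),d['conf'],br))
    return out
E
python3 - <<'E'
from h import *
def pr(p):
    for o in spools(p): print('spool',np.round(o[0],4),round(o[1],3),round(o[2],4),o[3:5],round(o[5],2),round(o[6],2))
p=manip.camera('wrist'); pr(p)
pt=manip.camera('top'); pr(pt)
manip.goto([.56,.08,.38],down(0)); p=manip.camera('wrist'); save(p,'w2.png'); np.save('w2.npy',p,allow_pickle=True)
X,uv=cloud(p); m=(X[:,0]>.48)&(X[:,0]<.78)&(X[:,1]>-.16)&(X[:,1]<.32)&(X[:,2]>.007)
Q=X[m]; print(cv2.minAreaRect((Q[:,:2]*1000).astype(np.float32)))
B=Q[(Q[:,2]>.050)&(Q[:,1]>.22)]; print('block',cv2.minAreaRect((B[:,:2]*1000).astype(np.float32)),np.median(B[:,2]))
for d in manip.spot_point('clip1',p): print('clip',round(d['conf'],2),np.round(at_z(p,d['position'],.045)[0],4))
manip.goto([.5,-.33,.33],down(0)); p=manip.camera('wrist'); save(p,'w3.png'); np.save('w3.npy',p,allow_pickle=True)
for q in ['top_bar','top_square','top_round']:
    for d in manip.spot_point(q,p): print(q,round(d['conf'],2),np.round(d['position']),np.round(at_z(p,d['position'],.056)[0],4))
X,uv=cloud(p); m=(X[:,2]>.052)&(X[:,2]<.06)&(X[:,1]<-.28)&(X[:,1]>-.48)&(X[:,0]>.42)&(X[:,0]<.66)
im=np.zeros((384,512),np.uint8); im[uv[m][:,1],uv[m][:,0]]=1
n,l,st,ce=cv2.connectedComponentsWithStats(im)
for i in range(1,n):
    if st[i,4]>15:
        s=m&(l[uv[:,1],uv[:,0]]==i); Y=X[s]; print('key',st[i,4],np.round((Y.min(0)+Y.max(0))/2,4),np.round(np.ptp(Y,0),3))
print(manip.observe()['t'])
E
python3 -c "
import cv2,numpy as np
a=cv2.imread('pics/w2.png');b=cv2.imread('pics/w3.png');cv2.imwrite('pics/w23.png',np.hstack([a[:,:400],b[:,100:500]])[:300])"
```

```text
spool [0.4196 0.1442] -0.15 0.1608 (110, 94) 0.86 0.68
spool [0.4269 0.0193] -0.395 0.1427 (115, 97) 0.79 0.67
spool [ 0.4213 -0.0986] -0.225 0.1243 (115, 96) 0.76 0.69
spool [ 0.4201 -0.2233] -0.331 0.1779 (115, 92) 0.74 0.78
spool [ 0.4212 -0.097 ] -0.207 0.1232 (36, 31) 0.81 0.65
spool [0.4199 0.1434] -0.124 0.1587 (36, 36) 0.63 0.76
spool [0.4276 0.0195] -0.358 0.1404 (30, 36) 0.62 0.65
((611.15283203125, 97.59222412109375), (444.97393798828125, 261.9024658203125), 89.950927734375)
block ((643.7310791015625, 245.8705596923828), (30.437665939331055, 83.14464569091797), 86.00411987304688) 0.05558888401503214
clip 0.79 [0.6303 0.0864 0.045 ]
clip 0.78 [0.639  0.2233 0.045 ]
clip 0.78 [ 0.6273 -0.056   0.045 ]
clip 0.77 [0.6346 0.1513 0.045 ]
clip 0.57 [0.6299 0.0087 0.045 ]
top_square 0.71 [286. 115.] [ 0.5507 -0.3724  0.056 ]
top_square 0.59 [284. 158.] [ 0.49   -0.3712  0.056 ]
top_round 0.92 [296.  79.] [ 0.5983 -0.3852  0.056 ]
key 445 [ 0.5996 -0.3842  0.0548] [0.031 0.031 0.006]
key 258 [ 0.5471 -0.3805  0.0546] [0.015 0.035 0.005]
key 298 [ 0.4972 -0.3767  0.0544] [0.026 0.027 0.005]
6.1
```

View pics/w23.png

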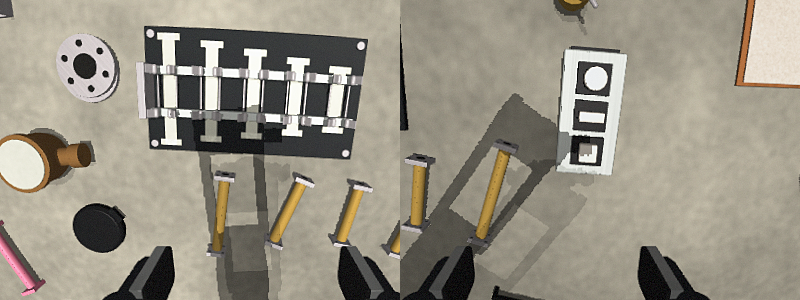

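The left half shows the rail with five outlines, the longest next to the end block. The right half shows the keys as round, bar, square, in line with the measurements. The lengths say the 108 mm spool is missing. I'll refine the rail pose offline from the plate.

```bash
python3 - <<'E'
from h import *
p=np.load('w2.npy',allow_pickle=True).item()
X,uv=cloud(p); g=p['img'][uv[:,1],uv[:,0]].astype(float)
for lo in (.5,):
    m=(X[:,0]>.525)&(X[:,0]<.78)&(X[:,1]>-.12)&(X[:,1]<.29)&(X[:,2]>.007)&(X[:,2]<.017)
    Q=(X[m][:,:2]*1000).astype(np.float32); print(len(Q),cv2.minAreaRect(Q))
# white outlines, rail frame using estimate
m=(X[:,2]>.006)&(X[:,2]<.02)&(g.min(1)>185)&(X[:,0]>.52)&(X[:,0]<.75)&(X[:,1]>-.1)&(X[:,1]<.25)
c=np.array([.632,.0827]); a=-.041; R=np.array([[np.cos(a),-np.sin(a)],[np.sin(a),np.cos(a)]])
L=(X[m][:,:2]-c)@R
for i,(y,l) in enumerate(zip((.14,.07,0,-.07,-.14),(.18,.162,.144,.126,.108))):
    s=L[np.abs(L[:,1]-y)<.026]; xx=np.percentile(s[:,0],[0.5,99.5]); f=s[np.abs(s[:,0])>l/2-.008]; f=s[np.abs(s[:,0])<.022]
    print(i+1,len(s),np.round(xx,4),'mid',np.round(xx.mean(),4),'len',np.round(np.ptp(xx),4),'y tube',np.round(np.percentile(f[:,1],[3,97])-y,4))
    for sg in(-1,1):
        e=s[(sg*s[:,0]>l/2-.007)]; print('   end',sg,len(e),np.round(np.percentile(e[:,1],[3,97])-y,4) if len(e) else '')
E
```

```text
21505 ((633.8825073242188, 83.4234619140625), (361.373046875, 200.97409057617188), 86.95500183105469)
1 1181 [-0.0858  0.0934] mid 0.0038 len 0.1792 y tube [-0.0084  0.0099]
   end -1 37 [-0.0141  0.0191]
   end 1 163 [-0.0167  0.0253]
2 767 [-0.0233  0.0835] mid 0.0301 len 0.1068 y tube [-0.0085  0.0097]
   end -1 0 
   end 1 147 [-0.0169  0.0165]
3 642 [-0.0142  0.074 ] mid 0.0299 len 0.0882 y tube [-0.0087  0.0102]
   end -1 0 
   end 1 141 [-0.0177  0.0175]
4 810 [-0.0615  0.0642] mid 0.0013 len 0.1257 y tube [-0.0087  0.01  ]
   end -1 69 [-0.0154  0.0175]
   end 1 122 [-0.0168  0.0163]
5 690 [-0.0901  0.0891] mid -0.0005 len 0.1791 y tube [-0.0083  0.0109]
   end -1 97 [-0.0249  0.017 ]
   end 1 110 [-0.0256  0.0167]
```

```bash
cat >> h.py <<'E'
C=np.array([.6339,.0834]); A=-.0525; RR=np.array([[np.cos(A),-np.sin(A)],[np.sin(A),np.cos(A)]])
LEN={1:.18,2:.162,3:.144,4:.126}; YC={1:.14,2:.07,3:0.,4:-.07}
DZ=-.007   # tcp height relative to tube axis
def clip(i): return C+RR@[0,YC[i]]
def T(): return round(manip.observe()['t'],1)
def look(i,xy):
    """re-measure spool i near xy from close by"""
    manip.goto([xy[0]-.07,xy[1],.30],down(0)); p=manip.camera('wrist')
    c=[o for o in spools(p) if abs(o[2]+.0015-LEN[i])<.007]
    for o in c: print('spool',i,np.round(o[0],4),round(o[1],3),round(o[2],4),round(o[5],2))
    return p,c
def pick(xy,a):
    manip.goto([*xy,.10],down(a)); manip.move_gripper(.06)
    manip.line_to([*xy,.018+DZ]); manip.move_gripper(.0,60); print('grip',manip.observe()['grip_width'])
    manip.line_to([*xy,.13]); s=manip.observe(); print('lifted',round(s['grip_width'],4),np.round(s['ft_force'],1),T())
def place(i):
    c=clip(i); manip.goto([*c,.13],down(A)); s=manip.observe(); f0=s['ft_force'][2]; print('over',round(s['grip_width'],4),np.round(s['ft_force'],1))
    manip.line_to([*c,.064+DZ],vel=.08); s=manip.observe(); print('low',np.round(s['ft_force'],1))
    for k in range(6):
        if s['ft_force'][2]-f0>1.0: break
        manip.line_to([*c,.064+DZ-.0006*(k+1)],vel=.02); s=manip.observe()
    print('contact',k,np.round(s['ft_force'],1),s['tcp_pos'][2]); 
    manip.move_gripper(.028); manip.line_to([*c,.13],vel=.1); print(T())
def check(i,name=None):
    c=clip(i); manip.goto([c[0]-.09,c[1],.27],down(0)); p=manip.camera('wrist')
    if name: save(p,name)
    X,_=cloud(p); L=np.c_[(X[:,:2]-C)@RR,X[:,2]]; L[:,1]-=YC[i]; l=LEN[i]
    L=L[(np.abs(L[:,1])<.028)&(L[:,2]>.03)&(L[:,2]<.13)]
    t=L[(np.abs(L[:,0])<.02)&(np.abs(L[:,1])<.02)]; tt=t[t[:,2]>np.percentile(t[:,2],90)-.004] if len(t)>10 else t
    if len(tt): print('tube top',np.round([np.percentile(t[:,2],95),np.median(tt[:,1])],4))
    for s in(-1,1):
        e=L[(s*L[:,0]>l/2-.025)&(s*L[:,0]<l/2+.025)]
        if len(e)<5: print('end',s,'none'); continue
        z=np.percentile(e[:,2],90); e=e[e[:,2]>z-.006]; print('end',s,len(e),'z',round(z,4),'xoff',np.round(np.percentile(e[:,0],[3,50,97])-s*(l/2-.004),4),'y',np.round(np.median(e[:,1]),4))
def press(i):
    c=clip(i); manip.move_gripper(0.); manip.goto([*c,.12],down(A)); manip.line_to([*c,.076],vel=.1); fs=[]
    for z in np.arange(.073,.0525,-.0015):
        manip.line_to([*c,z],vel=.03); fs.append(round(manip.observe()['ft_force'][2],1))
        if z<.0565 and fs[-1]>10: break
    print('press',fs,manip.observe()['tcp_pos'][2]); manip.line_to([*c,.12]); print(T())
E
python3 - <<'E'
from h import *
p,c=look(1,[.42,-.2233]); o=c[0]
pick(o[0],o[1]); p=manip.camera('wrist'); save(p,'g1.png')
E
```

```text
spool 1 [ 0.4196 -0.2251] -0.336 0.1795 0.65
grip 0.017316497488646186
lifted 0.0178 [-0.5  0.2 -3.1] 10.3
```

View pics/g1.png

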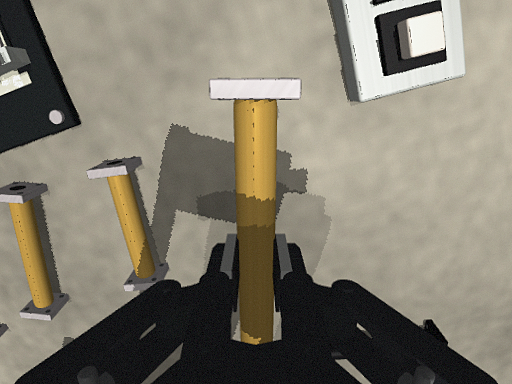

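The grasp is good: the 180 mm spool is held straight and near its middle, with its far flange at (255,89).

```bash
python3 - <<'E'
from h import *
place(1); check(1,'c1.png')
E
```

```text
over 0.0177 [-0.4 -0.5 -2.3]
low [ 0.4  1.7 -3.2]
contact 1 [-0.3  0.8  1.2] 0.05716486817063003
14.7
tube top [0.0709 0.0003]
end -1 213 z 0.0792 xoff [-0.004   0.0003  0.0036] y 0.0017
end 1 294 z 0.0744 xoff [-0.0201 -0.0086 -0.0046] y 0.0001
```

View pics/c1.png

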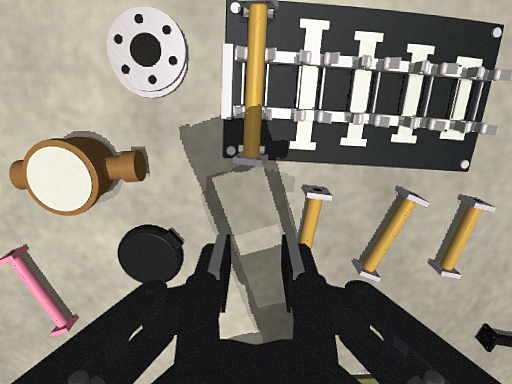

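The spool lies on the lips of clip 1, its near flange at (250,160) and aligned with the outline. Now I'll press it.

```bash
sed -i 's/c\[0\]-.09,c\[1\],.27/c[0]-.06,c[1],.30/' h.py; python3 - <<'E'
from h import *
press(1); check(1)
E
```

```text
press [np.float64(-0.3), np.float64(-0.5), np.float64(5.0), np.float64(7.3), np.float64(8.8), np.float64(8.2), np.float64(8.4), np.float64(6.4), np.float64(3.0), np.float64(2.5), np.float64(3.0), np.float64(-0.7), np.float64(2.3), np.float64(8.7)] 0.054710202488062534
21.2
tube top [0.0544 0.0004]
end -1 156 z 0.0628 xoff [-0.0032  0.0008  0.0044] y 0.0012
end 1 205 z 0.0634 xoff [-0.0042 -0.0007  0.0028] y 0.0009
```

Spool 1 is fully home: tube top 54.4 mm (nominal 55) and flange tops 63 mm. Next are spools 2, 3 and 4, with a fresh measurement before each pick.

```bash
python3 - <<'E'
from h import *
manip.move_gripper(.06)
p,c=look(2,[.4196,.1442]); o=c[0]
if abs(o[2]+.0015-.162)<.006:
    pick(o[0],o[1]); 
    if manip.observe()['grip_width']>.012: place(2); check(2,'c2.png')
E
```

```text
spool 2 [0.4193 0.1453] -0.139 0.16 0.97
grip 0.017548044472613645
lifted 0.0176 [-0.3 -0.2 -2.2] 27.0
over 0.0177 [-0.7 -0.1 -1.7]
low [-0.1  0.5 -1.3]
contact 1 [-0.9  1.9  1.7] 0.05716778867099545
30.3
tube top [0.0707 0.0005]
end -1 168 z 0.0793 xoff [-0.0033  0.0008  0.0044] y 0.0004
end 1 225 z 0.0801 xoff [-0.0047 -0.001   0.0031] y 0.0006
```

```bash
python3 - <<'E'
from h import *
press(2); check(2); manip.move_gripper(.06)
p,c=look(3,[.4269,.0193]); o=c[0]
pick(o[0],o[1])
if manip.observe()['grip_width']>.012: place(3); check(3)
E
```

```text
press [np.float64(0.2), np.float64(0.1), np.float64(4.0), np.float64(7.8), np.float64(8.6), np.float64(9.5), np.float64(8.1), np.float64(7.8), np.float64(0.4), np.float64(3.0), np.float64(5.7), np.float64(1.1), np.float64(3.7), np.float64(10.2)] 0.05473035272833053
37.0
tube top [0.0543 0.0005]
end -1 143 z 0.0633 xoff [-0.0022  0.0021  0.0054] y 0.0004
end 1 204 z 0.0637 xoff [-0.0036 -0.0001  0.0041] y 0.0006
spool 3 [0.4264 0.0193] -0.401 0.1428 0.67
grip 0.017718709644307946
lifted 0.0174 [-0.4 -0.5 -2.6] 42.7
over 0.018 [-0.1 -0.6 -1.9]
low [-0.1  1.5 -1.2]
contact 1 [0.  0.6 1.7] 0.057160569271787795
46.0
tube top [0.0711 0.0003]
end -1 171 z 0.0796 xoff [-0.0036  0.0005  0.004 ] y 0.0009
end 1 214 z 0.0798 xoff [-0.0043 -0.0008  0.0027] y 0.0011
```

```bash
python3 - <<'E'
from h import *
press(3); check(3); manip.move_gripper(.06)
p,c=look(4,[.4213,-.0986])
if c:
    o=c[0]; pick(o[0],o[1])
    if manip.observe()['grip_width']>.012: place(4); check(4)
else: save(p,'l4.png'); print([ (np.round(o[0],3),o[2]) for o in spools(p)])
E
```

```text
press [np.float64(-0.1), np.float64(0.2), np.float64(4.6), np.float64(7.5), np.float64(8.6), np.float64(8.1), np.float64(8.3), np.float64(8.2), np.float64(-0.6), np.float64(2.9), np.float64(5.2), np.float64(0.2), np.float64(3.2), np.float64(10.5)] 0.05468858790828797
52.7
tube top [0.0543 0.0003]
end -1 161 z 0.0628 xoff [-0.0027  0.0016  0.005 ] y 0.0012
end 1 181 z 0.0632 xoff [-0.0034 -0.      0.0033] y 0.0005
spool 4 [ 0.4211 -0.0988] -0.209 0.1252 0.76
grip 0.01759001060325857
lifted 0.0178 [-0.5  0.2 -2.4] 58.6
over 0.0176 [ 0.3 -1.4 -2. ]
low [-0.   1.4 -1.5]
contact 1 [-0.8  0.7  1.9] 0.05714948911516664
62.0
tube top [0.0711 0.0003]
end -1 171 z 0.0794 xoff [-0.004   0.0002  0.0036] y 0.0014
end 1 211 z 0.0801 xoff [-0.0048 -0.001   0.0032] y 0.0001
```

```bash
python3 - <<'E'
from h import *
press(4); 
for i in (4,3,2,1): print(i); check(i)
manip.move_gripper(0.)
for n,xy in (('bar',(.5471,-.3805)),('square',(.4972,-.3767)),('round',(.5996,-.3842))):
    manip.goto([*xy,.11],down(-.07)); manip.line_to([*xy,.060],vel=.1); f0=manip.observe()['ft_force'][2]; fs=[]
    for z in np.arange(.057,.0474,-.001):
        manip.line_to([*xy,z],vel=.03); f=manip.observe()['ft_force'][2]-f0; fs.append(round(float(f),1))
        if f>9: break
    manip.hold(.2); print(n,fs,manip.observe()['tcp_pos'][2]); manip.line_to([*xy,.11],vel=.1); manip.hold(.2)
manip.goto([.5,-.33,.33],down(0)); p=manip.camera('wrist'); save(p,'k.png')
X,_=cloud(p)
for xy in ((.5471,-.3805),(.4972,-.3767),(.5996,-.3842)):
    m=np.linalg.norm(X[:,:2]-xy,axis=1)<.005; print('key z',np.median(X[m,2]))
print(T())
E
```

```text
press [np.float64(-0.4), np.float64(0.5), np.float64(5.0), np.float64(7.1), np.float64(8.4), np.float64(9.0), np.float64(8.5), np.float64(7.0), np.float64(1.0), np.float64(2.8), np.float64(4.5), np.float64(0.5), np.float64(1.6), np.float64(10.5)] 0.05475080307892003
68.6
4
tube top [0.0544 0.0002]
end -1 155 z 0.0633 xoff [-0.0028  0.0017  0.02  ] y 0.0006
end 1 199 z 0.0635 xoff [-0.0206 -0.      0.0043] y 0.0003
3
tube top [0.0543 0.0002]
end -1 161 z 0.063 xoff [-0.0027  0.0017  0.005 ] y 0.0007
end 1 188 z 0.0633 xoff [-0.0033  0.0003  0.0038] y 0.0017
2
tube top [0.0544 0.0002]
end -1 136 z 0.063 xoff [-0.0021  0.0018  0.0055] y -0.0007
end 1 207 z 0.0635 xoff [-0.0036  0.0005  0.0041] y -0.0001
1
tube top [0.0544 0.0004]
end -1 160 z 0.0628 xoff [-0.0033  0.0007  0.0044] y 0.0011
end 1 198 z 0.0633 xoff [-0.0044 -0.0012  0.0023] y 0.0008
bar [-1.0, 1.3, 1.9, 2.2, 3.9, 3.7, 3.8, 4.3, 10.3] 0.05001387027462724
square [0.2, -0.2, 0.6, 1.4, 3.1, 3.4, 4.0, 3.7, 8.7, 14.1] 0.049865722245222704
round [0.4, 0.5, 1.6, 2.6, 3.6, 4.1, 3.4, 4.6, 8.8, 12.7] 0.04995704861413587
key z 0.05479306462878507
key z 0.055544275007103266
key z 0.054934006857089275
87.8
```

View pics/k.png

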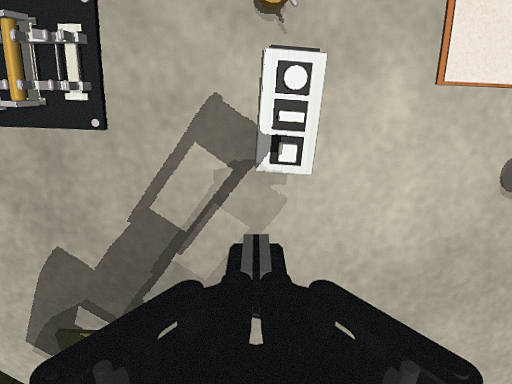

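All three keys bottomed out (tip at 50 mm) and are back up, and all four spools are seated. The picture shows the keys up at (295,76), (291,117) and (288,151), and clip 5 empty. I'm handing in.

```bash
python3 -c "
from h import *
p=manip.camera('top')
for q in ['meter','lid','flanges','valve']:
    for d in manip.silhouettes(q,p)[:1]: print(q,round(d['conf'],2),np.round(d['rect']))
manip.finish_job()"
```

```text
meter 0.81 [151. 168.  63.  31.]
lid 0.94 [172. 216.  33.  33.]
valve 0.56 [413. 115.  18.  18.]
the job is handed in; nothing more can be done
```

The job is handed in: all four spools present are clicked into their own clips, and the three keys were pressed in order. It took about 88 s of the 208 s. `finish_job` gives no verdict, so this rests on my own checks.

- **Spools:** The 180, 162, 144 and 126 mm spools went in from longest to shortest. The 108 mm spool was missing today, so clip 5 stays empty.
- **Seating:** In the last wrist pictures every tube top read about 54.4 mm (55 nominal). Flange tops read 63 mm, and the spools were within about 2 mm of centre both along the tube and sideways.
- **Keys:** I pressed the bar, then the square, then the round key. Each hit its stop with the fingertip at about 50 mm, and all three read 55 mm (up) afterwards.
- **Bystanders:** In the top camera the meter and valve were within about 3 pixels (1 cm) of their first positions. The lid was found where the first picture shows it. The network did not report the flange plates in the last picture, so their position is unconfirmed, but the arm never went near them.
- **Disagreements:** The network's clip points put the rail's angle about 0.012 rad off the plate outline. I used the plate outline, which matched the painted spool outlines.

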